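# Lay out a post foot on its base plate for tack welding

## Task

Lay out the post foot on the steel base plate ready for tacking, in this order, everything upright and on the plate's lengthwise centre line: stand the thick pipe stub on the marked cross, then the square tube midway between the lug and the pipe with its sides square to the plate, then the hexagonal nut on the pipe's other side, midway between the pipe and the plate's bare end, and last lay the flange flat and centred on top of the pipe. Let go of everything, and leave the slim pipe, the spray can and the grinding discs where they are.

Things in the scene. Friction and masses are not known exactly. Their poses are not given: they have to be found in the camera images.
- base_plate: Bright steel plate 240 x 100 x 10 mm (along its x, y, z), fixed to the table, in any direction. Origin: centre of its underside; its top is 10 mm up. At its -x end stands a welded upright lug, 12 mm thick (from x = -111 to -99 mm), 60 mm wide (y), rising 45 mm above the plate's top; the +x end is bare (x = +120 mm). A black marker-pen cross with 75 mm lines on the top marks x = +15 mm, y = 0.
- pipe: Thick pipe stub, dark steel, open tube of outside diameter 48 mm, inside 38 mm, height 50 mm, about 0.26 kg. Loose, starts standing upright on the table. Origin: centre of its underside; z up along its axis. 
- square_tube: Short piece of square tube, dark steel, 40 x 40 mm outside, 4 mm wall, height 40 mm, open at top, about 0.19 kg. Loose, starts standing upright on the table. Origin: centre of its underside; z up along its axis. Its outer faces look along its x and y axes.
- hex_nut: Long hexagonal nut, dark steel, 34 mm across flats (39 mm across corners), height 40 mm, solid with a dark disc of 20 mm on top as its thread, about 0.24 kg. Loose, starts standing upright on the table. Origin: centre of its underside; z up along its axis. Flats face its x axis and every 60 degrees from it.
- flange: Flange, flat dark steel ring of outside diameter 58 mm, bore 30 mm, thickness 14 mm, about 0.2 kg. Loose, starts lying flat on the table. Origin: centre of its underside; z up along its axis.
- slim_pipe: Slim pipe offcut, dark steel, outside diameter 28 mm, inside 20 mm, height 50 mm, not part of this job: leave it standing. Origin: centre of its underside.
- spray_can: Upright spray can, diameter 60 mm, height 130 mm, at the far side of the table; leave it alone. Origin: centre of its underside.
- discs: Grinding discs lying flat, reddish, diameter 115 mm, 10 mm high in the middle, at the far side of the table; leave them alone. Origin: centre of the underside.
There are look-alikes about, which are no part of the job. Leave any blue look-alike of the hex_nut alone.

How it is judged:
On the way, in this order (a step that is already met when the one before it is completed fails the run):
1. the thick pipe stands on the plate's marked cross (x of pipe in the frame of base_plate between 0.003 and 0.027 m and y of pipe in the frame of base_plate between -0.012 and 0.012 m and z of pipe in the frame of base_plate between 0.006 and 0.014 m and angle between pipe's own z axis and vertical below 0.1 rad and linear speed of pipe below 0.02 m/s), for 0.2 s.
2. the square tube stands midway between lug and pipe, square to the plate (all of step 1 and x of square_tube in the frame of base_plate between -0.069 and -0.039 m and y of square_tube in the frame of base_plate between -0.012 and 0.012 m and z of square_tube in the frame of base_plate between 0.006 and 0.014 m and angle between square_tube's own z axis and vertical below 0.1 rad and linear speed of square_tube below 0.02 m/s and (angle between the x axis of square_tube and the x axis of base_plate, either way round below 0.21 rad or angle between the y axis of square_tube and the x axis of base_plate, either way round below 0.21 rad)), for 0.2 s.
3. the hexagonal nut stands midway between the pipe and the bare end (all of step 2 and x of hex_nut in the frame of base_plate between 0.0645 and 0.0945 m and y of hex_nut in the frame of base_plate between -0.012 and 0.012 m and z of hex_nut in the frame of base_plate between 0.006 and 0.014 m and angle between hex_nut's own z axis and vertical below 0.1 rad and linear speed of hex_nut below 0.02 m/s), for 0.2 s.
4. the flange lies on top of the pipe (all of step 3 and horizontal distance between flange and pipe below 0.009 m and z of flange in the frame of pipe between 0.046 and 0.054 m and angle between flange's own z axis and vertical below 0.1 rad and linear speed of flange below 0.02 m/s), for 0.2 s.
At the end, for the whole second after the job is handed in: On the plate, upright, at rest: pipe within 12 mm of the cross (along and across); tube and nut within 15 mm lengthwise of plate x = -54 and +79.5 mm, within 12 mm of the centre line, tube within 0.21 rad of square; flange flat on the pipe, centred within 9 mm; heights within 4 mm (all of step 4 and angular speed of each of pipe, square_tube, hex_nut, flange below 0.1 rad/s); the robot touches nothing.
It fails at once if the slim pipe is moved over 20 mm or tipped (distance of slim_pipe from where it was at the start of the episode above 0.02 m or angle between slim_pipe's own z axis and vertical above 0.3 rad).
It fails at once if the spray can is moved over 20 mm or tipped (distance of spray_can from where it was at the start of the episode above 0.02 m or angle between spray_can's own z axis and vertical above 0.3 rad).
It fails at once if the grinding discs is moved over 20 mm or tipped (distance of discs from where it was at the start of the episode above 0.02 m or angle between discs's own z axis and vertical above 0.3 rad).
It also fails if it takes over 109 s, if anything falls off the work surface, if the arm or the gripper's body presses on something with over 40 N, if the wrist force passes 120 N, or if a joint passes its speed limit or range.

## Robot

A 6-joint arm with a two-finger parallel gripper is mounted at the origin on the work surface. World frame = base frame: x ahead of the robot, y to its left, z up, the work surface at z = 0. Lengths are in m, angles in rad, forces in N, time in s.
With the tool pointing down it reaches from about 0.25 to 0.8 m from the base axis. Payload 8.5 kg.
Tool frame: the origin (TCP) lies at the very end of the fingers, on their centre line; the grasp point (between the pads) lies 19 mm behind it (grasp_offset is the distance from the TCP to the grasp point, in m); z points along the fingers, x is the direction in which the jaws open and shut, and the axes are right-handed (so a half turn about z gives the same grasp; the last joint's range is limited). The gripper opens to 85 mm and grips with 20 to 120 N. Pads are 22 mm wide; open, the fingers measure 114 mm over their backs; the gripper's body (76 mm by 85 mm) begins 54 mm behind the grasp point. The pads swing forward as they close: fully open they stand 13 mm farther back than shut.
Start: joints at [-1.251, 0.238, -0.013, 1.319, 0, 1.571], TCP at [0.165, -0.498, 0.231] pointing down, gripper open.
Joint ranges: [-2.66, 2.66], [-1.03, 1.9], [-1.14, 1.46], [-1.82, 2.27], [-1.45, 1.34], [-3.14, 3.14]. Speed limits (rad/s): [2.22, 2.22, 2.79, 3.14, 3.14, 3.14].

## Interface

Orientations are given as a 3x3 rotation matrix whose columns are the frame's x, y, z axes.
In Python, from cell import read_state, capture, camera_info, sign_off, grasp_offset gives the robot as it stands.
- The arm moves only by the tool move_arm, never from a script. Its argument "deltas" is text: rows parted by semicolons, each of 5 numbers parted by spaces: the shift along the tool's x, y, z in mm, then the turn about the tool's z in rad, then the opening, from 0 (shut) to 1 (fully open). In form: dx dy dz spin claw; .... A call has 1 to 12 rows; each row shifts and turns the commanded pose from where the row before left it, along the tool's axes as they then stand; what a row does not reach is not made up. A row lasts 1/10 s, in which the tool goes at most 50 mm and 8.59 degrees, less where a joint would pass 70% of its speed; a pose out of reach is approached as far as the arm can. A call is refused whole if a number of a shift passes 50 or a number of a turn 0.15, either way. A call with a gripper value outside its range is refused whole. The fingers move at their own pace and stop on an object; the grip force is fixed at half the most. Time passes only in rows, so rows that do not move let the fingers close. It gives the time, the measured TCP pose, the force and the opening at its end, in the units of the state.
- read_state(): the state, without advancing time (a new reading comes with each control period).
- capture(name): name is "scene" or "top" or "wrist"; returns the picture (420x560x3 uint8, red, green, blue); there is no depth.
- camera_info(name): a dict with "camera_matrix" (3x3 intrinsics, pixels), "extrinsics" (4x4, takes a point from world to camera coordinates); the wrist camera has in their place "tool_from_camera" (4x4, takes a point from camera to tool coordinates, whose origin is the TCP and whose axes are the tool frame's). Camera axes: x right, y up, looking along -z (the intrinsics and any distortion apply to the point x, -y, -z); pixel columns grow to the right and rows downward; lengths in m; the calibration is good to about 2 mm. A picture is of the moment at which its call begins: read the wrist's pose just before it. camera_info takes no time and is no camera call.
- sign_off(): hands the job in, once; it reports no verdict.
The state is a dict: "clock": time; "joints": joint angles; "qvel": joint speeds; "effort": joint torques, N m; "position": TCP position; "orientation": TCP orientation; "ft_force": force on the tool from outside, world axes, zero at the start; "torque": the same for the moment, N m; "width": opening from 0.0 (shut) to 1.0 (fully open).
Only numpy, scipy, OpenCV 4.12 (cv2) and the standard library are available. Lean on these libraries where they do the work, as an engineer would, in place of code of your own. Each camera call takes 0.05 s, during which the arm holds its last target.

## Working session

There is one attempt and no reset: what is moved stays moved. The work goes in short steps, Python scripts to look and compute and a tool call to move; the robot and the scene stay as the last step left them, time stands still between calls to the robot, and variables do not carry over. Pictures are saved under pics/ and viewed, and the job is handed in when it is done.

Besides the shell and the picture viewer there is one more tool, called after "Request:" in YAML: its name, and indented under it one key for each argument. move_arm: Moves the arm, as the interface text tells. Its arguments: {"type":"object","properties":{"deltas":{"type":"string"}},"required":["deltas"]}

```bash
ls; mkdir -p pics; python3 - <<'E'
from cell import *
import cv2,json
s=read_state();print({k:s[k] for k in('clock','position','orientation','width','joints')},grasp_offset)
for n in("scene","top","wrist"):
    im=capture(n);cv2.imwrite(f'pics/{n}0.png',im[:,:,::-1]);print(n,camera_info(n))
E
```

```text
pics
{'clock': 0.0, 'position': array([ 0.16491354, -0.49796673,  0.23063605]), 'orientation': array([[ 3.14369794e-01, -9.49300467e-01, -5.06352560e-04],
       [-9.49299348e-01, -3.14370201e-01,  1.45756155e-03],
       [-1.54284602e-03,  2.24668307e-05, -9.99998810e-01]]), 'width': 1.0036945518136116, 'joints': array([-1.25097749e+00,  2.38839758e-01, -1.42816124e-02,  1.31921780e+00,
       -2.24271628e-05,  1.57082205e+00])} 0.0187
scene {'camera_matrix': array([[391.59095058,   0.        , 272.3963524 ],
       [  0.        , 391.59095058, 215.84906418],
       [  0.        ,   0.        ,   1.        ]]), 'extrinsics': array([[-0.74407372,  0.6679492 , -0.01407729,  0.42573684],
       [-0.424239  , -0.45610119,  0.7822998 ,  0.21098353],
       [ 0.51611585,  0.58806086,  0.62274301, -1.15412133],
       [ 0.        ,  0.        ,  0.        ,  1.        ]])}
top {'camera_matrix': array([[406.18761307,   0.        , 284.03600932],
       [  0.        , 406.18761307, 214.95069876],
       [  0.        ,   0.        ,   1.        ]]), 'extrinsics': array([[-0.0112193 , -0.99979068, -0.01710938,  0.02818942],
       [ 0.99044027, -0.0134637 ,  0.13728367, -0.55108779],
       [-0.13748528, -0.01540559,  0.990384  , -1.00182866],
       [ 0.        ,  0.        ,  0.        ,  1.        ]])}
wrist {'camera_matrix': array([[296.93126852,   0.        , 278.47983705],
       [  0.        , 296.93126852, 206.918832  ],
       [  0.        ,   0.        ,   1.        ]]), 'tool_from_camera': array([[ 9.99999543e-01,  5.29995008e-04,  7.96021452e-04,
        -4.38553722e-04],
       [ 7.37916622e-04, -9.57097440e-01, -2.89765330e-01,
        -7.44084827e-02],
       [ 6.08295915e-04,  2.89765785e-01, -9.57097393e-01,
        -1.43277138e-01],
       [ 0.00000000e+00,  0.00000000e+00,  0.00000000e+00,
         1.00000000e+00]])}
```

View pics/scene0.png

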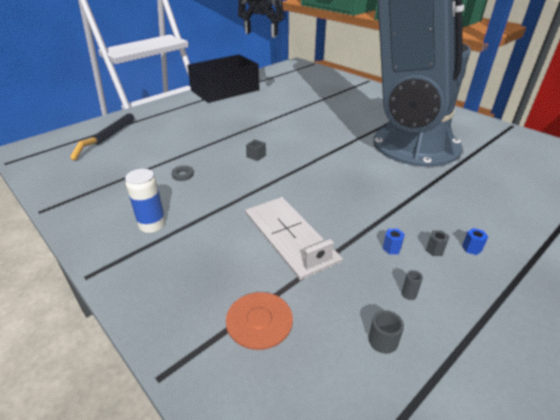

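View pics/top0.png

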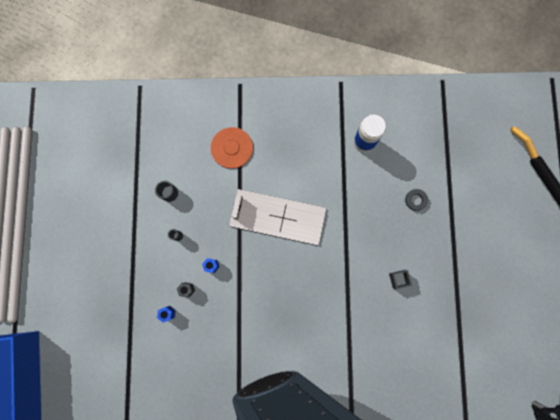

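View pics/wrist0.png

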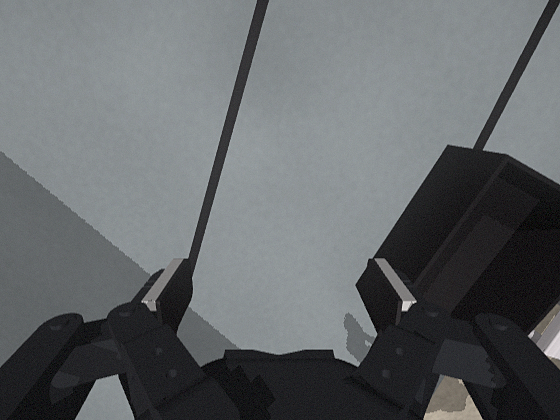

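```bash
cat > h.py <<'E'
import numpy as np,cv2
from cell import *
def ray(n,uv,T=None):
    i=camera_info(n);K=i['camera_matrix'];d=np.linalg.inv(K)@[uv[0],uv[1],1];d=np.array([d[0],-d[1],-d[2]])
    if n=='wrist': M=T@i['tool_from_camera']
    else: M=np.linalg.inv(i['extrinsics'])
    return M[:3,3],M[:3,:3]@d/np.linalg.norm(d)
def tool(s):
    T=np.eye(4);T[:3,:3]=s['orientation'];T[:3,3]=s['position'];return T
def onz(n,uv,z,T=None):
    o,d=ray(n,uv,T);return o+d*(z-o[2])/d[2]
def tri(a,b):
    A=np.zeros((3,3));r=np.zeros(3)
    for o,d in(a,b):
        P=np.eye(3)-np.outer(d,d);A+=P;r+=P@o
    p=np.linalg.solve(A,r);return p,[np.linalg.norm((np.eye(3)-np.outer(d,d))@(p-o)) for o,d in(a,b)]
def proj(n,p,T=None):
    i=camera_info(n)
    M=np.linalg.inv(T@i['tool_from_camera']) if n=='wrist' else i['extrinsics']
    c=M[:3,:3]@p+M[:3,3];q=i['camera_matrix']@[c[0],-c[1],-c[2]];return q[:2]/q[2]
def shot(n,name):
    s=read_state();im=capture(n);cv2.imwrite(f'pics/{name}.png',im[:,:,::-1]);return s,im[:,:,::-1].copy()
E
python3 - <<'E'
import cv2,numpy as np
t=cv2.imread('pics/top0.png');s=cv2.imread('pics/scene0.png')
a=cv2.resize(t[165:335,130:340],None,fx=3.8,fy=3.5,interpolation=2);cv2.imwrite('pics/c1.png',a[:600])
b=[cv2.resize(x,(395,290),interpolation=2) for x in(t[255:305,366:434],t[175:225,382:450],s[125:190,160:280],s[225:355,360:500])]
cv2.imwrite('pics/c2.png',np.vstack([np.hstack(b[:2]),np.hstack(b[2:])]))
E
```

```text
(no output)
```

View pics/c1.png

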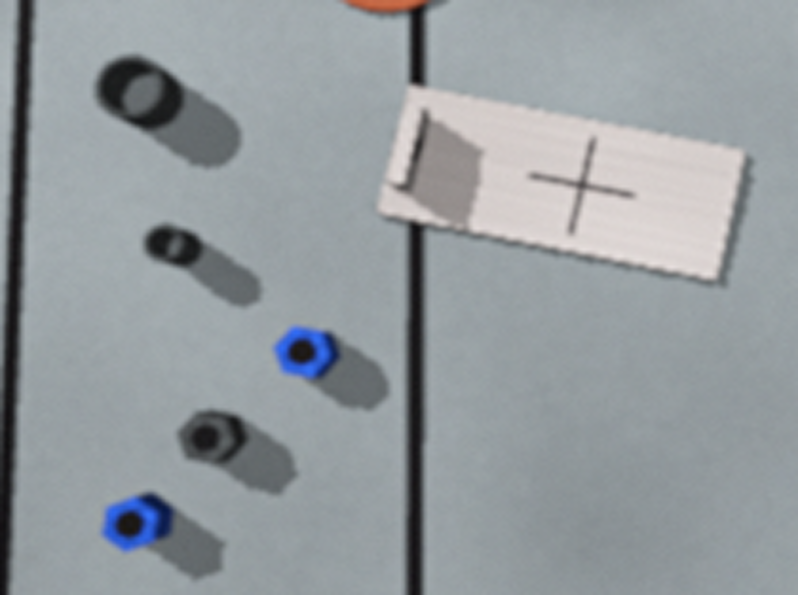

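View pics/c2.png

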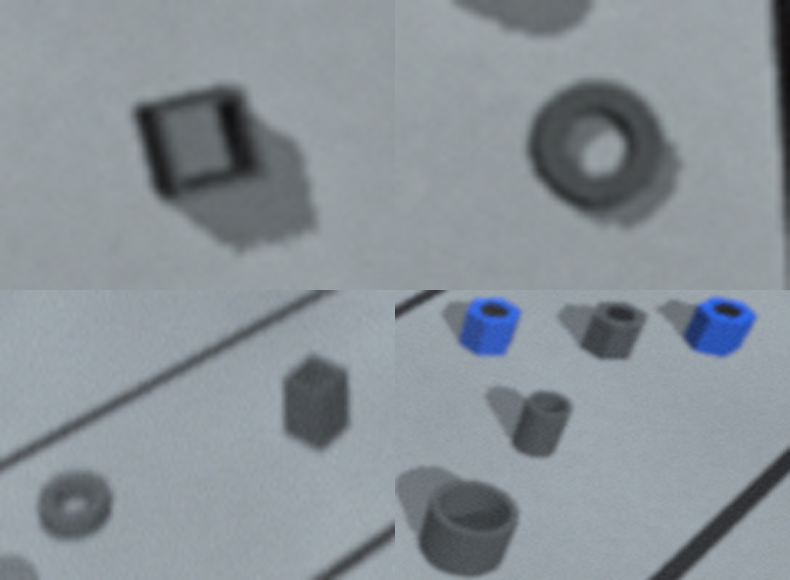

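```bash
python3 - <<'E'
from h import *
t=cv2.imread('pics/top0.png');s=cv2.imread('pics/scene0.png')
for n,im in(('top',t),('scene',s)):
    hsv=cv2.cvtColor(im,cv2.COLOR_BGR2HSV).astype(int)
    d=im.astype(int); 
    m=((d[:,:,2]-d[:,:,0]>-3)&(d[:,:,2]>150)&(hsv[:,:,1]<60)).astype(np.uint8)*255
    m=cv2.morphologyEx(m,3,np.ones((9,9)))
    cs=cv2.findContours(m,0,2)[0]
    for c in cs:
        if cv2.contourArea(c)>1500:
            r=cv2.boundingRect(c); print(n,r,cv2.contourArea(c))
            if (n=='top' and 220<r[0]<250 and r[1]>170) or (n=='scene' and 230<r[0]<260 and r[1]>180):
                h=cv2.convexHull(c);q=cv2.approxPolyDP(h,5,True)[:,0];print(q.tolist())
                for p in q: print(np.round(onz(n,p,.01)*1000,1))
print('cross',tri(ray('top',(283.4,218.1)),ray('scene',(288,228))))
print(onz('top',(283.4,218.1),.01),onz('scene',(288,228),.01))
for n,u,v in(('pipe',(165.5,190),(387,322)),('slim',(175.5,234.5),(413,275)),('nut',(184.5,289.5),(438,234)),('sq',(399,278.5),(256,144)),('fl',(416,200),(183,171))):
    p,e=tri(ray('top',u),ray('scene',v));print(n,p.round(4),np.round(e,4))
E
```

```text
top (229, 189, 97, 56) 3376.5
[[237, 189], [324, 207], [318, 244], [229, 225]]
[626.7 146.1  10. ]
[575.  -83.7  10. ]
[477.8 -65.7  10. ]
[530.6 166.7  10. ]
top (0, 127, 28, 194) 3754.0
top (0, 0, 466, 82) 26002.5
scene (246, 198, 97, 82) 3612.0
[[246, 209], [282, 198], [332, 241], [341, 261], [300, 279]]
[574.1 -88.9  10. ]
[483.8 -63.8  10. ]
[511.7 118.4  10. ]
[542.8 169.   10. ]
[635.3 147.9  10. ]
scene (0, 175, 162, 245) 19397.0
scene (325, 20, 56, 64) 2443.5
scene (502, 0, 58, 127) 2570.0
cross (array([0.54741204, 0.02356464, 0.00704585]), [np.float64(5.9860004490801875e-05), np.float64(5.9860004490706194e-05)])
[0.54698457 0.02355795 0.01      ] [0.54987803 0.02601324 0.01      ]
pipe [0.6204 0.3258 0.0434] [0.001 0.001]
slim [0.5043 0.2975 0.0437] [0.0002 0.0002]
nut [0.3673 0.2703 0.0409] [0.0023 0.0023]
sq [ 0.3898 -0.2654  0.0405] [0.0032 0.0032]
fl [ 0.5921 -0.327   0.0114] [0.0026 0.0026]
```

```bash
cat >> h.py <<'E'
def plan(x,y,z,yawdeg,N,claw=1.0,full=False):
    """rows of tool-frame deltas to a target"""
    s=read_state();p=s['position'];R=s['orientation'];yaw=np.arctan2(R[1,0],R[0,0]);t=np.deg2rad(yawdeg)
    dy=(t-yaw+np.pi)%(2*np.pi)-np.pi
    d=np.array([x,y,z])-p;step=d/N*1000
    print('clock',s['clock'],'from',p.round(4),'yaw',round(np.degrees(yaw),2),'j',s['joints'].round(2),'len',np.linalg.norm(step).round(1),'spin/row',round(-dy/N,3))
    out=[]
    for k in range(N):
        a=yaw+dy*k/N;c,n=np.cos(a),np.sin(a)
        out.append('%.1f %.1f %.1f %.3f %g'%(step[0]*c+step[1]*n,step[0]*n-step[1]*c,-step[2],-dy/N,claw))
    print('; '.join(out if N<=24 else out))
E
python3 -c "
from h import *
plan(.62,.326,.2,-12.7,20)"
```

```text
clock 0.15 from [ 0.1649 -0.4981  0.2308] yaw -71.68 j [-1.25  0.24 -0.01  1.32 -0.    1.57] len 47.1 spin/row -0.051
-32.0 -34.6 1.5 -0.051 1; -30.1 -36.2 1.5 -0.051 1; -28.2 -37.7 1.5 -0.051 1; -26.3 -39.1 1.5 -0.051 1; -24.2 -40.4 1.5 -0.051 1; -22.1 -41.5 1.5 -0.051 1; -19.9 -42.6 1.5 -0.051 1; -17.7 -43.6 1.5 -0.051 1; -15.5 -44.5 1.5 -0.051 1; -13.2 -45.2 1.5 -0.051 1; -10.8 -45.8 1.5 -0.051 1; -8.4 -46.3 1.5 -0.051 1; -6.0 -46.7 1.5 -0.051 1; -3.6 -46.9 1.5 -0.051 1; -1.2 -47.1 1.5 -0.051 1; 1.2 -47.1 1.5 -0.051 1; 3.6 -46.9 1.5 -0.051 1; 6.0 -46.7 1.5 -0.051 1; 8.4 -46.3 1.5 -0.051 1; 10.8 -45.8 1.5 -0.051 1
```

Request:
move_arm:
  deltas: "-32 -34.6 1.5 -0.051 1; -30 -36 1.5 -0.051 1; -28 -38 1.5 -0.051 1; -26 -39 1.5 -0.051 1; -24 -40 1.5 -0.051 1; -22 -41.5 1.5 -0.051 1; -20 -42.6 1.5 -0.051 1; -18 -43.6 1.5 -0.051 1; -15.5 -44.5 1.5 -0.051 1; -13 -45 1.5 -0.051 1; -11 -46 1.5 -0.051 1; -8.4 -46 1.5 -0.051 1"

```text
clock: 1.35
position: [0.4397, -0.0035, 0.2133]
orientation: [[0.804, -0.594, 0.0], [-0.594, -0.804, -0.0], [0.0, -0.0, -1.0]]
ft_force: [1.3, -2.2, -0.1]
width: 0.999
```

Request:
move_arm:
  deltas: "-6 -46.7 1.5 -0.051 1; -4 -47 1.5 -0.051 1; -1 -47 1.5 -0.051 1; 1 -47 1.5 -0.051 1; 4 -47 1.5 -0.051 1; 6 -47 1.5 -0.051 1; 8 -46 1.5 -0.051 1; 11 -46 1.5 -0.051 1; 0 0 0 0 1; 0 0 0 0 1"

```text
clock: 2.35
position: [0.6233, 0.3239, 0.1995]
orientation: [[0.974, -0.228, -0.002], [-0.228, -0.974, -0.001], [-0.002, 0.002, -1.0]]
ft_force: [-0.4, -0.1, -0.1]
width: 0.998
```

```bash
python3 - <<'E'
from h import *
s,im=shot('wrist','w1');print(s['clock'],s['position'],s['joints'].round(2),proj('wrist',np.array([.6204,.3258,.05]),tool(s)))
np.save('w1.npy',tool(s))
E
```

```text
2.35 [0.62330034 0.32393402 0.1995017 ] [ 0.48  0.57  0.42  1.43 -0.    2.28] [275.44978394 192.41718483]
```

View pics/w1.png

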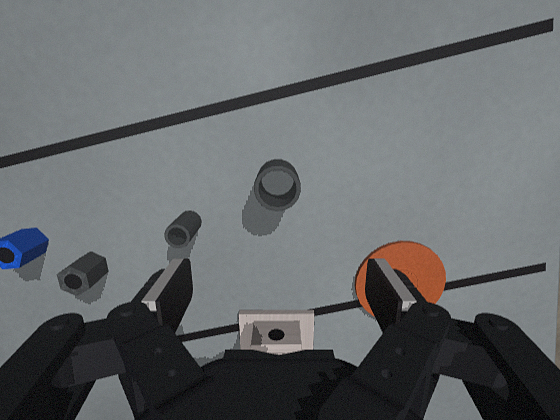

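```bash
python3 - <<'E'
from h import *
T=np.load('w1.npy');im=cv2.imread('pics/w1.png')
cv2.imwrite('pics/w1c.png',cv2.resize(im[140:250,220:340],None,fx=5,fy=5,interpolation=2))
for uv in((277.5,189),): print(onz('wrist',uv,.05,T), tri(ray('wrist',uv,T),ray('top',(165.5,190))))
a,b=onz('wrist',(255,187),.05,T),onz('wrist',(301,187),.05,T);print(a,b,np.linalg.norm(a-b))
E
```

```text
[0.6232432  0.32879097 0.05      ] (array([0.62159441, 0.32712369, 0.04047565]), [np.float64(0.0012049282161779235), np.float64(0.0012049282161778756)])
[0.60159765 0.33598871 0.05      ] [0.64681556 0.32539913 0.05      ] 0.04644134372493239
```

View pics/w1c.png

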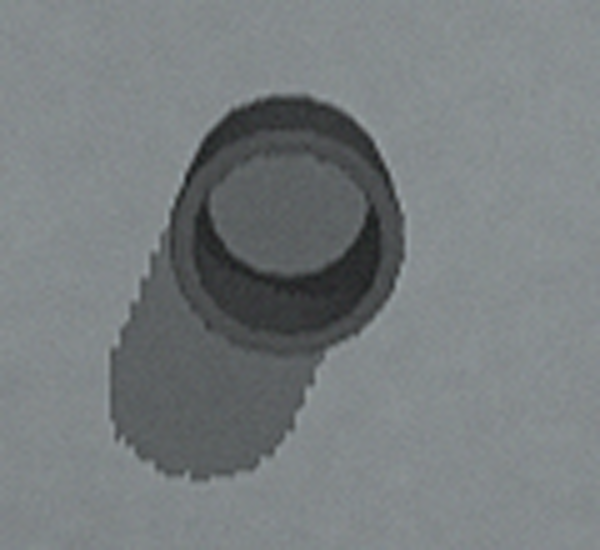

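Request:
move_arm:
  deltas: "-1 -5 30 0 1; 0 0 40 0 1; 0 0 40 0 1; 0 0 40 0 1; 0 0 22 0 1; 0 0 12 0 1; 0 0 0 0 0; 0 0 0 0 0; 0 0 0 0 0; 0 0 0 0 0; 0 0 0 0 0"

```text
clock: 3.5
position: [0.6248, 0.3286, 0.0199]
orientation: [[0.973, -0.229, 0.003], [-0.229, -0.973, 0.002], [0.003, -0.002, -1.0]]
ft_force: [-1.5, -0.9, 6.8]
width: 0.542
```

Request:
move_arm:
  deltas: "0 0 0 0 0; 0 0 0 0 0; 0 0 0 0 0"

```text
clock: 3.8
position: [0.6248, 0.3287, 0.0199]
orientation: [[0.973, -0.229, 0.003], [-0.229, -0.973, 0.002], [0.003, -0.002, -1.0]]
ft_force: [-1.7, -1.7, 6.3]
width: 0.542
```

Request:
move_arm:
  deltas: "0 0 -30 0 0; 0 0 -50 0 0; 0 0 -50 0 0; 0 0 -50 0 0; 0 0 -20 0 0; 0 0 0 0 0"

```text
clock: 4.4
position: [0.6253, 0.329, 0.2227]
orientation: [[0.973, -0.229, 0.007], [-0.229, -0.973, 0.004], [0.006, -0.006, -1.0]]
ft_force: [-0.0, -0.6, -3.6]
width: 0.543
```

```bash
python3 -c "
from h import *
plan(.53,-.05,.22,-12.7,10,0)"
```

```text
clock 4.4 from [0.6253 0.329  0.2227] yaw -13.24 j [0.48 0.56 0.47 1.47 0.   2.29] len 39.1 spin/row -0.001
-0.6 39.1 0.3 -0.001 0; -0.6 39.1 0.3 -0.001 0; -0.7 39.1 0.3 -0.001 0; -0.7 39.1 0.3 -0.001 0; -0.7 39.1 0.3 -0.001 0; -0.8 39.1 0.3 -0.001 0; -0.8 39.1 0.3 -0.001 0; -0.9 39.1 0.3 -0.001 0; -0.9 39.1 0.3 -0.001 0; -0.9 39.1 0.3 -0.001 0
```

Request:
move_arm:
  deltas: "-1 25 0 0 0; -1 40 0 0 0; -1 40 0 0 0; 0 40 0 0 0; -1 40 0 0 0; -1 40 0 0 0; -1 40 0 0 0; -1 40 0 0 0; 0 40 0 0 0; -1 30 0 0 0; 0 15 0 0 0; 0 0 0 0 0"

```text
clock: 5.6
position: [0.5257, -0.051, 0.2165]
orientation: [[0.973, -0.231, -0.001], [-0.231, -0.973, 0.0], [-0.001, 0.0, -1.0]]
ft_force: [0.3, 0.6, -2.9]
width: 0.539
```

```bash
python3 - <<'E'
from h import *
s,im=shot('wrist','w2');print(s['clock'],s['position'],s['qvel'].round(3))
np.save('w2.npy',tool(s))
E
```

```text
5.6 [ 0.52574731 -0.05101643  0.21652597] [0.045 0.01  0.02  0.001 0.016 0.033]
```

View pics/w2.png

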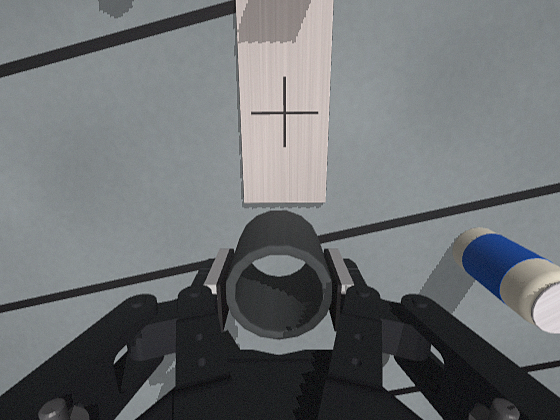

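```bash
python3 - <<'E'
from h import *
T=np.load('w2.npy');im=cv2.imread('pics/w2.png')
g=cv2.cvtColor(im,6)
sub=(g[70:155,246:324]<100)
ys,xs=np.nonzero(sub);xs+=246;ys+=70
c=[np.median(xs[(ys<100)|(ys>125)]),0];
v=xs[(ys<105)|(ys>122)],ys[(ys<105)|(ys>122)];h=xs[(xs<278)|(xs>292)],ys[(xs<278)|(xs>292)]
pv=np.polyfit(v[1],v[0],1);ph=np.polyfit(h[0],h[1],1);print(pv,ph,len(v[0]),len(h[0]))
A=np.array([[1,-pv[0]],[-ph[0],1]]);C=np.linalg.solve(A,[pv[1],ph[1]]);print('cross px',C)
X=onz('wrist',C,.01,T);print('cross',X, tri(ray('wrist',C,T),ray('top',(283.4,218.1))))
a=onz('wrist',(np.polyval(pv,80),80),.01,T);b=onz('wrist',(np.polyval(pv,145),145),.01,T);d=b-a;print('plate x yaw',np.degrees(np.arctan2(d[1],d[0])))
# plate edges / end
m=g>165
for y in(60,100,150,190):
    r=np.nonzero(m[y,200:360])[0]+200;p,q=onz('wrist',(r[0]-.5,y),.01,T),onz('wrist',(r[-1]+.5,y),.01,T);print(y,r[0],r[-1],np.linalg.norm(p-q),((p+q)/2).round(4))
r=np.nonzero(m[120:215,300])[0]+120;e=onz('wrist',(285,r[-1]+.5),.01,T);print('end',r[-1],e,np.linalg.norm(e-X))
E
```

```text
[1.00422912e-02 2.83112314e+02] [-3.27479504e-17  1.12500000e+02] 132 104
cross px [284.24207193 112.5       ]
cross [0.5503469  0.02483908 0.01      ] (array([ 0.55100125,  0.02461447, -0.02094221]), [np.float64(0.0005247527696170148), np.float64(0.0005247527696169909)])
plate x yaw -102.49426851391351
60 238 330 0.0995506764375007 [0.5622 0.0771 0.01  ]
100 240 329 0.09987999777404405 [0.5536 0.0377 0.01  ]
150 242 327 0.10003706300207635 [ 0.5412 -0.0157  0.01  ]
190 244 325 0.0992061816145879 [ 0.5304 -0.0623  0.01  ]
end 201 [ 0.52772146 -0.07649766  0.01      ] 0.103831811902724
```

```bash
python3 - <<'E'
from h import *
T=np.load('w2.npy')
im=cv2.imread('pics/w2.png');cv2.imwrite('pics/w2c.png',cv2.resize(im[200:350,210:350],None,fx=4,fy=4,interpolation=2))
i=camera_info('wrist');I=np.eye(4)
for v in (285,289,293): print(v,onz('wrist',(278.5,v),-.030,I))
for uv in((226,289),(331,289)): print(onz('wrist',uv,-.030,I))
E
```

```text
285 [ 0.00013346 -0.004983   -0.03      ]
289 [ 0.00013205 -0.00300866 -0.03      ]
293 [ 0.00013062 -0.0010167  -0.03      ]
[-0.02270037 -0.00302464 -0.03      ]
[ 0.02296391 -0.00299269 -0.03      ]
```

View pics/w2c.png

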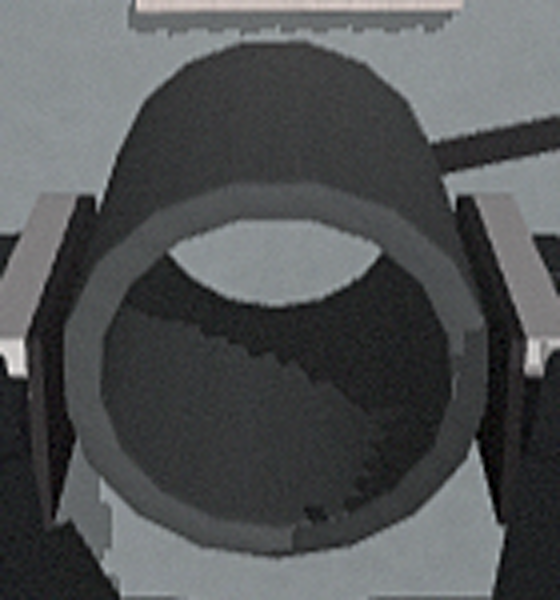

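Request:
move_arm:
  deltas: "2 -20 10 0 0; 2 -25 20 0 0; 2 -20 30 0 0; 0 -15 30 -0.01 0; 0 0 30 0 0; 0 0 20 0 0; 0 0 0 0 0; 0 0 0 0 0"

```text
clock: 6.45
position: [0.5508, 0.0279, 0.0773]
orientation: [[0.976, -0.218, -0.001], [-0.218, -0.976, 0.0], [-0.001, -0.0, -1.0]]
ft_force: [-0.3, -0.9, -2.1]
width: 0.541
```

Request:
move_arm:
  deltas: "0 4.5 20 0 0; 0 0 15 0 0; 0 0 8 0 0; 0 0 0 0 0; 0 0 0 0 0"

```text
clock: 6.95
position: [0.5505, 0.0227, 0.0353]
orientation: [[0.976, -0.219, 0.001], [-0.219, -0.976, 0.0], [0.001, -0.001, -1.0]]
ft_force: [0.3, 1.1, -2.5]
width: 0.543
```

Request:
move_arm:
  deltas: "0 0 3 0 0; 0 0 1 0 0; 0 0 1 0 0; 0 0 0 0 0; 0 0 0 0 0"

```text
clock: 7.45
position: [0.55, 0.0225, 0.0299]
orientation: [[0.976, -0.219, 0.001], [-0.219, -0.976, 0.0], [0.001, -0.0, -1.0]]
ft_force: [-2.1, -0.7, 6.1]
width: 0.538
```

Request:
move_arm:
  deltas: "0 0 0 0 1; 0 0 0 0 1; 0 0 0 0 1; 0 0 0 0 1; 0 0 0 0 1; 0 0 -20 0 1; 0 0 -40 0 1; 0 0 -40 0 1; 0 0 -40 0 1; 0 0 -30 0 1; 0 0 0 0 1; 0 0 0 0 1"

```text
clock: 8.65
position: [0.5501, 0.0225, 0.1997]
orientation: [[0.976, -0.219, 0.001], [-0.219, -0.976, 0.0], [0.001, -0.0, -1.0]]
ft_force: [0.0, -0.0, -0.8]
width: 1.001
```

```bash
python3 - <<'E'
from h import *
s,im=shot('wrist','w3');np.save('w3.npy',tool(s));print(s['clock'],s['position'])
cv2.imwrite('pics/w3c.png',cv2.resize(im[80:300,200:360],None,fx=2.7,fy=2.7,interpolation=2))
plan(.39,-.265,.2,-12.7,7)
E
```

```text
8.65 [0.55010319 0.022507   0.19970943]
clock 8.7 from [0.5495 0.0225 0.1987] yaw -12.66 j [ 0.04  0.29 -0.02  1.26  0.    1.83] len 47.0 spin/row 0.0
-13.2 45.1 -0.2 0.000 1; -13.2 45.1 -0.2 0.000 1; -13.2 45.1 -0.2 0.000 1; -13.2 45.1 -0.2 0.000 1; -13.2 45.1 -0.2 0.000 1; -13.2 45.1 -0.2 0.000 1; -13.2 45.1 -0.2 0.000 1
```

View pics/w3c.png

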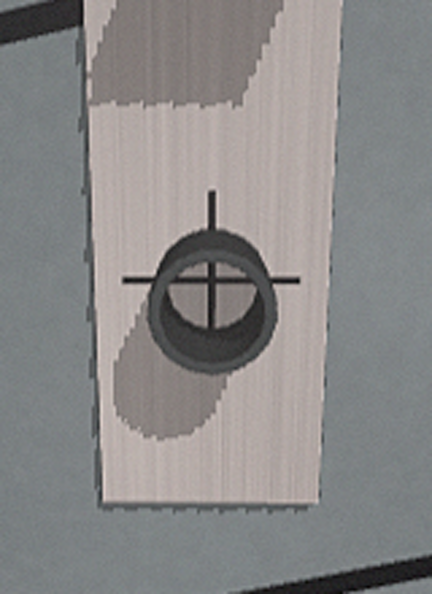

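```bash
python3 - <<'E'
from h import *
T=np.load('w3.npy')
print(onz('wrist',(278.7,195.2),.06,T),onz('wrist',(278.5,184.1),.01,T))
E
```

```text
[0.5508442  0.02346054 0.06      ] [0.55074799 0.02363916 0.01      ]
```

Request:
move_arm:
  deltas: "-7 22 0 0 1; -13 45 0 0 1; -13 45 0 0 1; -13 45 0 0 1; -13 45 0 0 1; -13 45 0 0 1; -13 45 0 0 1; -7 23 0 0 1; 0 0 0 0 1; 0 0 0 0 1"

```text
clock: 9.7
position: [0.3903, -0.2646, 0.1982]
orientation: [[0.975, -0.221, -0.002], [-0.221, -0.975, 0.002], [-0.002, -0.001, -1.0]]
ft_force: [-1.0, -0.5, 0.2]
width: 1.001
```

```bash
python3 - <<'E'
from h import *
s,im=shot('wrist','w4');np.save('w4.npy',tool(s));print(s['clock'],s['position'])
q=proj('wrist',np.array([.39,-.265,.04]),tool(s));print(q);x,y=[int(a) for a in q]
x0,y0=x-70,max(y-60,0);print(x0,y0)
cv2.imwrite('pics/w4c.png',cv2.resize(im[y0:y0+110,x0:x0+140],None,fx=5,fy=5,interpolation=2))
E
```

```text
9.7 [ 0.39025336 -0.26458377  0.19815471]
[278.51331798 192.32053899]
208 132
```

View pics/w4c.png

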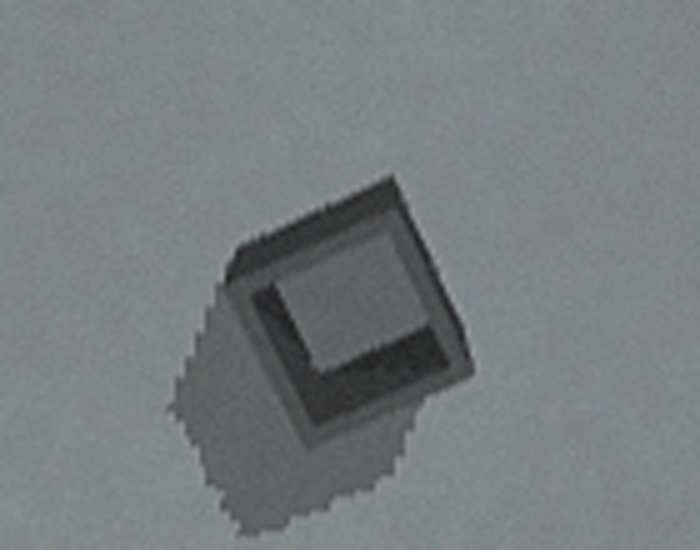

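```bash
python3 - <<'E'
from h import *
T=np.load('w4.npy')
P=[onz('wrist',(x/5+208,y/5+132),.04,T) for x,y in((225,285),(392,207),(472,375),(315,448))]
for k in range(4):
    d=P[(k+1)%4]-P[k];print(P[k].round(4),np.linalg.norm(d).round(4),np.degrees(np.arctan2(d[1],d[0])))
c=sum(P)/4;print('c',c)
w=np.mean([(225,285),(392,207),(472,375),(315,448)],0)/5+[208,132]
print(w,tri(ray('wrist',w,T),ray('scene',(256,144))),tri(ray('wrist',w,T),ray('top',(399,278.5))))
E
```

```text
[ 0.3649 -0.2557  0.04  ] 0.0384 12.548674977399996
[ 0.4023 -0.2473  0.04  ] 0.0399 -77.20047043778568
[ 0.4112 -0.2862  0.04  ] 0.0372 -166.61505586610735
[ 0.3749 -0.2948  0.04  ] 0.0405 104.3886809015936
c [ 0.38831435 -0.27100807  0.04      ]
[278.2  197.75] (array([ 0.38856266, -0.27140425,  0.03822654]), [np.float64(0.0004103498316622818), np.float64(0.0004103498316622397)]) (array([ 0.38692213, -0.27350335,  0.01471046]), [np.float64(0.003613275157871221), np.float64(0.003613275157871214)])
```

Request:
move_arm:
  deltas: "0 7 20 0 1; 0 0 20 -0.15 1; 0 0 35 -0.15 1; 0 0 35 -0.15 1; 0 0 35 0 1; 0 0 25 0 1; 0 0 12 0 1; 0 0 4 0 1; 0 0 0 0 1"

```text
clock: 10.65
position: [0.3896, -0.2705, 0.0128]
orientation: [[0.974, 0.228, -0.001], [0.228, -0.974, 0.001], [-0.001, -0.001, -1.0]]
ft_force: [0.1, -0.8, -0.4]
width: 0.997
```

```bash
python3 -c "
from h import *
plan(.3885,-.2712,.012,13.1,1)"
```

```text
clock 10.65 from [ 0.3896 -0.2705  0.0128] yaw 13.21 j [-0.61  0.34 -0.5   0.74  0.    0.73] len 1.6 spin/row 0.002
-1.3 0.5 0.8 0.002 1
```

Request:
move_arm:
  deltas: "-1 0.5 0 0 1; 0 0 0 0 0; 0 0 0 0 0; 0 0 0 0 0; 0 0 0 0 0; 0 0 0 0 0; 0 0 0 0 0; 0 0 0 0 0; 0 0 0 0 0; 0 0 -10 0 0; 0 0 -30 0 0; 0 0 -40 0 0"

```text
clock: 11.85
position: [0.3873, -0.2714, 0.0934]
orientation: [[0.974, 0.227, -0.003], [0.227, -0.974, 0.002], [-0.003, -0.003, -1.0]]
ft_force: [1.0, -0.4, -2.7]
width: 0.456
```

Request:
move_arm:
  deltas: "0 0 -40 0 0; 0 0 -40 0.15 0; 0 0 0 0.15 0; 0 0 0 0.15 0; 0 0 0 0 0"

```text
clock: 12.35
position: [0.3884, -0.2722, 0.174]
orientation: [[0.975, -0.222, 0.0], [-0.222, -0.975, -0.0], [0.0, 0.0, -1.0]]
ft_force: [0.6, 0.5, -3.2]
width: 0.459
```

```bash
python3 - <<'E'
from h import *
s,im=shot('wrist','w5');np.save('w5.npy',tool(s))
cv2.imwrite('pics/w5c.png',cv2.resize(im[200:350,210:350],None,fx=4,fy=4,interpolation=2))
plan(.5659,.0909,.16,-12.7,9,0)
E
```

```text
clock 12.4 from [ 0.3884 -0.2721  0.1737] yaw -12.48 j [-0.61  0.18 -0.24  1.15  0.    1.18] len 44.9 spin/row 0.0
10.5 -43.6 1.5 0.000 0; 10.5 -43.6 1.5 0.000 0; 10.5 -43.7 1.5 0.000 0; 10.5 -43.7 1.5 0.000 0; 10.5 -43.7 1.5 0.000 0; 10.5 -43.7 1.5 0.000 0; 10.4 -43.7 1.5 0.000 0; 10.4 -43.7 1.5 0.000 0; 10.4 -43.7 1.5 0.000 0
```

View pics/w5c.png

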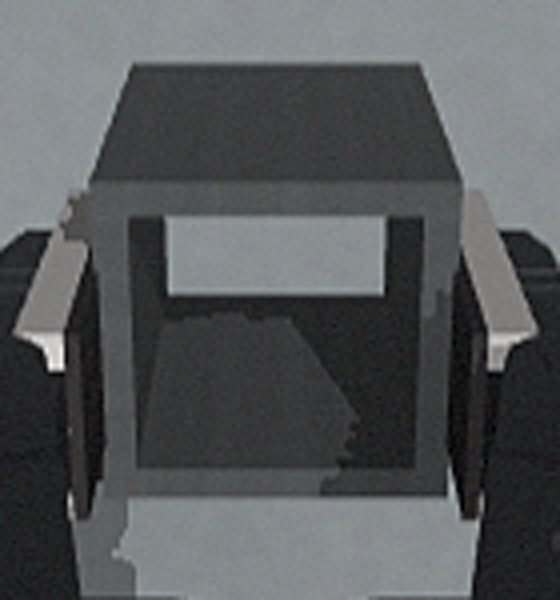

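```bash
python3 - <<'E'
from h import *
I=np.eye(4)
for v in (245.5,323.75): print(onz('wrist',(278.5,v),-.0275,I)[1])
E
```

```text
-0.022452856919258996
0.01688883596450412
```

Request:
move_arm:
  deltas: "5 -22 0 0 0; 10 -44 0 0 0; 10 -44 0 0 0; 10 -44 0 0 0; 11 -44 0 0 0; 11 -44 0 0 0; 11 -44 0 0 0; 11 -44 0 0 0; 10 -40 0 0 0; 5 -22 0 0 0; 0 0 0 0 0; 0 0 0 0 0"

```text
clock: 13.6
position: [0.5657, 0.0899, 0.1727]
orientation: [[0.977, -0.215, -0.002], [-0.215, -0.977, -0.0], [-0.001, 0.001, -1.0]]
ft_force: [-0.2, -0.1, -1.2]
width: 0.462
```

```bash
python3 - <<'E'
from h import *
s,im=shot('wrist','w6');np.save('w6.npy',tool(s))
plan(.5659,.0909,.07,-12.7,1,0)
E
```

```text
clock 13.65 from [0.5656 0.0892 0.1729] yaw -12.52 j [ 0.16  0.34 -0.01  1.21 -0.    1.95] len 102.9 spin/row 0.003
-0.1 -1.7 102.9 0.003 0
```

View pics/w6.png

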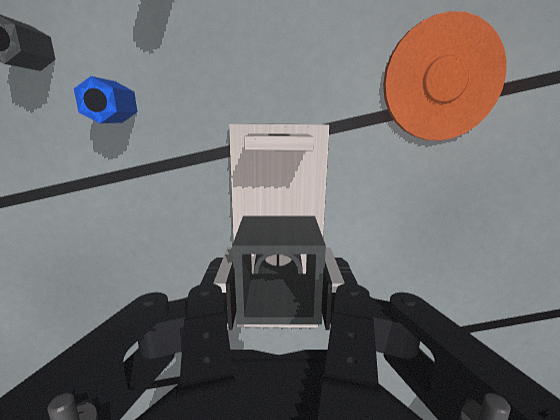

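Request:
move_arm:
  deltas: "0 1 20 0 0; 0 0 35 0 0; 0 0 35 0 0; 0 0 30 0 0; 0 0 15 0 0; 0 0 6 0 0; 0 0 0 0 0; 0 0 0 0 0"

```text
clock: 14.45
position: [0.5666, 0.0883, 0.0334]
orientation: [[0.976, -0.219, 0.001], [-0.219, -0.976, 0.0], [0.001, -0.001, -1.0]]
ft_force: [0.1, 0.8, -1.3]
width: 0.458
```

Request:
move_arm:
  deltas: "-1 0 5 0 0; 0 0 3 0 0; 0 0 1.5 0 0; 0 0 1 0 0; 0 0 0 0 0; 0 0 0 0 0"

```text
clock: 15.05
position: [0.5652, 0.089, 0.024]
orientation: [[0.976, -0.219, 0.002], [-0.219, -0.976, 0.0], [0.002, -0.001, -1.0]]
ft_force: [-6.8, -1.9, 19.4]
width: 0.457
```

Request:
move_arm:
  deltas: "0 0 -0.5 0 1; 0 0 0 0 1; 0 0 0 0 1; 0 0 0 0 1; 0 0 0 0 1; 0 0 -20 0 1; 0 0 -40 0 1; 0 0 -40 0 1; 0 0 -40 0 1; 0 0 -35 0 1; 0 0 0 0 1; 0 0 0 0 1"

```text
clock: 16.25
position: [0.5654, 0.0889, 0.1977]
orientation: [[0.976, -0.219, 0.001], [-0.219, -0.976, 0.0], [0.001, -0.001, -1.0]]
ft_force: [-0.3, 0.2, -0.6]
width: 0.997
```

```bash
python3 - <<'E'
from h import *
s,im=shot('wrist','w7');np.save('w7.npy',tool(s));print(s['clock'])
plan(.367,.27,.2,-12.7,6)
E
```

```text
16.25
clock 16.3 from [0.5647 0.0888 0.1966] yaw -12.66 j [0.16 0.33 0.03 1.27 0.   1.95] len 44.7 spin/row 0.0
-38.8 -22.2 -0.6 0.000 1; -38.8 -22.2 -0.6 0.000 1; -38.8 -22.2 -0.6 0.000 1; -38.8 -22.2 -0.6 0.000 1; -38.8 -22.2 -0.6 0.000 1; -38.8 -22.2 -0.6 0.000 1
```

View pics/w7.png

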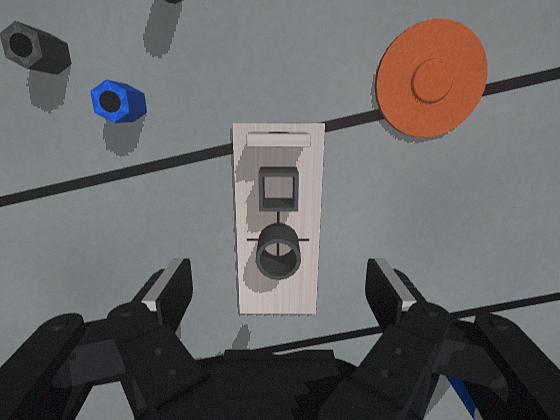

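```bash
python3 - <<'E'
from h import *
T=np.load('w7.npy');im=cv2.imread('pics/w7.png')
cv2.imwrite('pics/w7c.png',cv2.resize(im[110:330,220:340],None,fx=2.7,fy=2.7,interpolation=2))
C=np.array([.5507,.0236]);x=np.array([-.2198,-.9755]);y=np.array([.9755,-.2198])
for uv,z in(((279,192),.05),((278.5,257),.06)):
    p=onz('wrist',uv,z,T)[:2];print(uv,p,(p-C)@x*1000+15,(p-C)@y*1000)
E
```

```text
(279, 192) [0.56671661 0.09105407] -54.321891774356956 0.79779694320579
(278.5, 257) [0.55143615 0.02562486] 12.86293964326649 0.27305330201089584
```

View pics/w7c.png

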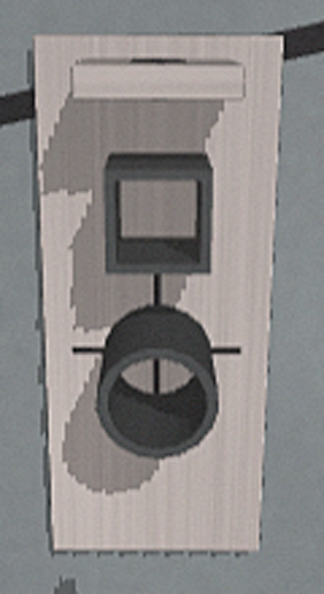

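Request:
move_arm:
  deltas: "-20 -11 0 0 1; -39 -22 0 0 1; -39 -22 0 0 1; -39 -22 0 0 1; -39 -22 0 0 1; -39 -22 0 0 1; -19 -11 0 0 1; 0 0 0 0 1; 0 0 0 0 1"

```text
clock: 17.2
position: [0.365, 0.2688, 0.1962]
orientation: [[0.976, -0.218, -0.001], [-0.218, -0.976, -0.001], [-0.001, 0.002, -1.0]]
ft_force: [0.2, 0.3, 0.6]
width: 1.0
```

```bash
python3 - <<'E'
from h import *
s,im=shot('wrist','w8');np.save('w8.npy',tool(s));print(s['clock'],s['position'])
q=proj('wrist',np.array([.367,.27,.04]),tool(s));print(q)
E
```

```text
17.2 [0.36499447 0.26884813 0.19622722]
[280.18589593 190.46870926]
```

View pics/w8.png

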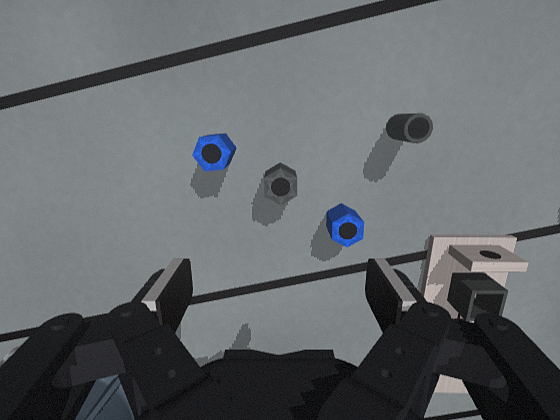

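```bash
python3 - <<'E'
from h import *
T=np.load('w8.npy');im=cv2.imread('pics/w8.png')
cv2.imwrite('pics/w8c.png',cv2.resize(im[155:215,250:310],None,fx=9,fy=9,interpolation=2))
E
```

```text
(no output)
```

View pics/w8c.png

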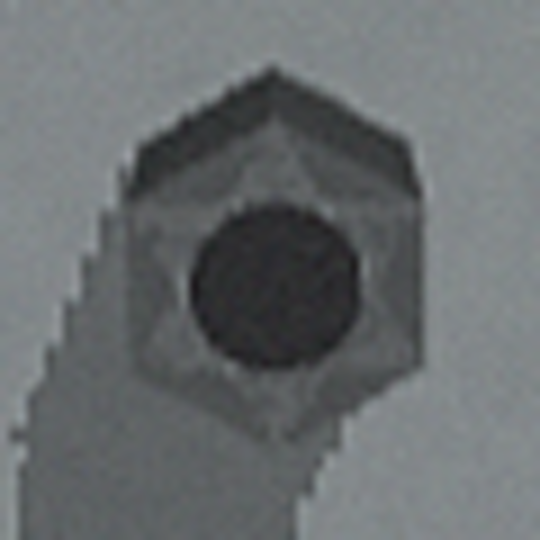

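```bash
python3 - <<'E'
from h import *
T=np.load('w8.npy')
uv=(280.6,186.8);p=onz('wrist',uv,.04,T);print(p,tri(ray('wrist',uv,T),ray('scene',(438,234))))
for b in((211.5,153),(347,231)): print(onz('wrist',b,.04,T)-p)
plan(p[0],p[1],.012,-12.6,1,.65)
E
```

```text
[0.36826142 0.27370799 0.04      ] (array([0.36867912, 0.27114025, 0.04030732]), [np.float64(0.002607535589679912), np.float64(0.002607535589679861)])
[-0.0598844   0.04881838  0.        ]
[ 0.05941543 -0.06338155  0.        ]
clock 17.25 from [0.3655 0.2686 0.1964] yaw -12.64 j [ 0.63  0.13 -0.24  1.2  -0.    2.43] len 184.5 spin/row -0.001
1.5 -5.6 184.4 -0.001 0.65
```

Request:
move_arm:
  deltas: "1.5 -7 20 0 0.65; 0 0 30 0 0.65; 0 0 40 0 0.65; 0 0 40 0 0.65; 0 0 30 0 0.65; 0 0 15 0 0.65; 0 0 8 0 0.65; 0 0 1 0 0.65; 0 0 0 0 0.65"

```text
clock: 18.15
position: [0.3693, 0.2753, 0.0137]
orientation: [[0.975, -0.22, 0.0], [-0.22, -0.975, 0.0], [0.0, -0.0, -1.0]]
ft_force: [-0.8, -0.3, -0.1]
width: 0.65
```

Request:
move_arm:
  deltas: "-1 0 1 0 0.65; 0 0 0 0 0; 0 0 0 0 0; 0 0 0 0 0; 0 0 0 0 0; 0 0 0 0 0; 0 0 0 0 0; 0 0 -10 0 0; 0 0 -30 0 0; 0 0 -40 0 0; 0 0 -40 0 0; 0 0 -40 0 0"

```text
clock: 19.35
position: [0.3671, 0.2754, 0.1746]
orientation: [[0.976, -0.219, 0.0], [-0.219, -0.976, 0.0], [-0.0, -0.0, -1.0]]
ft_force: [1.5, 1.3, -3.6]
width: 0.387
```

```bash
python3 - <<'E'
from h import *
s,im=shot('wrist','w9');np.save('w9.npy',tool(s));print(s['clock'],s['position'],s['width'])
cv2.imwrite('pics/w9c.png',cv2.resize(im[200:350,210:350],None,fx=4,fy=4,interpolation=2))
C=np.array([.5507,.0236]);x=np.array([-.2198,-.9755]);t=C+.0645*x;print(t)
plan(t[0],t[1],.16,-12.6,10,0)
E
```

```text
19.35 [0.36713071 0.27539966 0.1746192 ] 0.3872968176063071
[ 0.5365229  -0.03931975]
clock 19.4 from [0.3694 0.2771 0.1806] yaw -12.65 j [ 0.64  0.15 -0.26  1.15  0.    2.44] len 35.8 spin/row -0.0
23.2 27.2 2.1 -0.000 0; 23.2 27.2 2.1 -0.000 0; 23.2 27.2 2.1 -0.000 0; 23.2 27.2 2.1 -0.000 0; 23.2 27.2 2.1 -0.000 0; 23.2 27.2 2.1 -0.000 0; 23.2 27.2 2.1 -0.000 0; 23.2 27.2 2.1 -0.000 0; 23.2 27.2 2.1 -0.000 0; 23.2 27.2 2.1 -0.000 0
```

View pics/w9c.png

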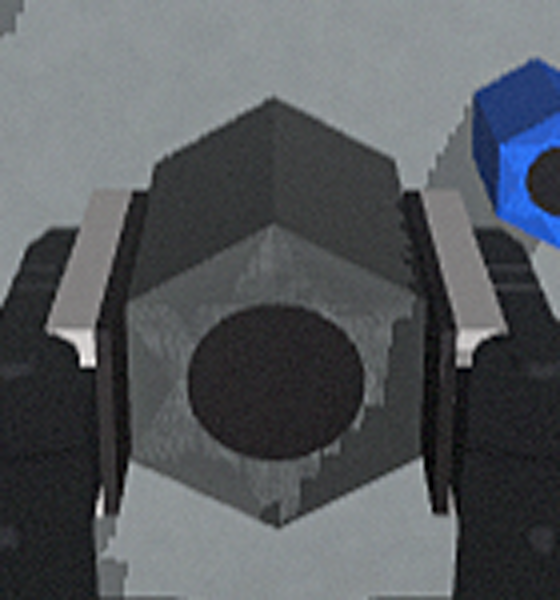

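```bash
python3 - <<'E'
from h import *
I=np.eye(4)
for v in (256.25,331.25,295.5): print(onz('wrist',(278.5,v),-.0273,I)[1])
E
```

```text
-0.017347399769613595
0.021193365463282113
0.0020152466538350955
```

Request:
move_arm:
  deltas: "12 14 0 0 0; 23 27 0 0 0; 23 27 0 0 0; 23 27 0 0 0; 23 27 0 0 0; 23 27 0 0 0; 23 27 0 0 0; 23 27 0 0 0; 23 27 2 0 0; 23 28 2 0 0; 12 14 2 0 0; 0 0 0 0 0"

```text
clock: 20.6
position: [0.534, -0.0421, 0.166]
orientation: [[0.975, -0.222, -0.0], [-0.222, -0.975, -0.0], [-0.0, 0.0, -1.0]]
ft_force: [-0.3, 0.2, -2.9]
width: 0.382
```

```bash
python3 - <<'E'
from h import *
plan(.5365,-.0393,.035,-12.7,1,0)
E
```

```text
clock 20.6 from [ 0.534  -0.0421  0.166 ] yaw -12.81 j [-0.08  0.29 -0.12  1.17 -0.    1.72] len 131.0 spin/row -0.002
1.8 -3.3 131.0 -0.002 0
```

Request:
move_arm:
  deltas: "2 -5 20 0 0; 0 0 35 0 0; 0 0 35 0 0; 0 0 25 0 0; 0 0 12 0 0; 0 0 4 0 0; 0 0 0 0 0; 0 0 0 0 0"

```text
clock: 21.4
position: [0.5374, -0.0357, 0.0366]
orientation: [[0.976, -0.219, 0.002], [-0.219, -0.976, 0.0], [0.002, -0.0, -1.0]]
ft_force: [-0.3, 0.5, -2.5]
width: 0.389
```

Request:
move_arm:
  deltas: "0 1.5 6 0 0; 0 0 4 0 0; 0 0 2 0 0; 0 0 1 0 0; 0 0 0 0 0; 0 0 0 0 0"

```text
clock: 22.0
position: [0.5361, -0.0375, 0.0232]
orientation: [[0.976, -0.219, 0.0], [-0.219, -0.976, -0.0], [0.0, -0.0, -1.0]]
ft_force: [-4.7, -0.1, 10.3]
width: 0.387
```

Request:
move_arm:
  deltas: "0 0 0 0 1; 0 0 0 0 1; 0 0 0 0 1; 0 0 0 0 1; 0 0 0 0 1; 0 0 -20 0 1; 0 0 -40 0 1; 0 0 -40 0 1; 0 0 -40 0 1; 0 0 -35 0 1; 0 0 0 0 1; 0 0 0 0 1"

```text
clock: 23.2
position: [0.5366, -0.0374, 0.1978]
orientation: [[0.976, -0.219, 0.002], [-0.219, -0.976, -0.0], [0.002, -0.0, -1.0]]
ft_force: [-0.4, 0.2, -1.2]
width: 1.0
```

```bash
python3 - <<'E'
from h import *
s,im=shot('wrist','w10');np.save('w10.npy',tool(s));print(s['clock'])
plan(.592,-.327,.18,-12.7,7)
print(onz('top',(371,130),.1))
E
```

```text
23.2
clock 23.25 from [ 0.5359 -0.0373  0.1967] yaw -12.66 j [-0.07  0.27 -0.06  1.24  0.    1.72] len 42.2 spin/row 0.0
16.9 38.6 2.4 0.000 1; 16.9 38.6 2.4 0.000 1; 16.9 38.6 2.4 0.000 1; 16.9 38.6 2.4 0.000 1; 16.9 38.6 2.4 0.000 1; 16.9 38.6 2.4 0.000 1; 16.9 38.6 2.4 0.000 1
[ 0.75168716 -0.19675897  0.1       ]
```

View pics/w10.png

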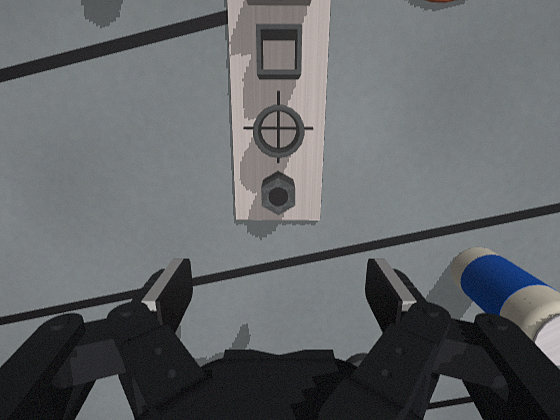

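```bash
python3 - <<'E'
from h import *
T=np.load('w10.npy')
C=np.array([.5507,.0236]);x=np.array([-.2198,-.9755]);y=np.array([.9755,-.2198])
for uv,z in(((278,196),.05),((278.5,130),.06),((278.3,128),.01)):
    p=onz('wrist',uv,z,T)[:2];print(uv,p,(p-C)@x*1000+15,(p-C)@y*1000)
E
```

```text
(278, 196) [ 0.53601301 -0.03916969] 79.46002874034006 -0.5303803622376376
(278.5, 130) [0.55082268 0.02428556] 14.304274996444493 -0.031014614040946506
(278.3, 128) [0.55070982 0.02441004] 14.207648464443041 -0.16847014198730279
```

Request:
move_arm:
  deltas: "9 19 0 0 1; 17 39 0 0 1; 17 39 0 0 1; 17 39 0 0 1; 17 39 0 0 1; 17 38 0 0 1; 16 38 0 0 1; 8 19 0 0 1; 0 0 0 0 1; 0 0 0 0 1"

```text
clock: 24.25
position: [0.5913, -0.3265, 0.1952]
orientation: [[0.975, -0.22, -0.003], [-0.22, -0.975, 0.002], [-0.003, -0.001, -1.0]]
ft_force: [0.9, 0.5, 0.5]
width: 1.003
```

```bash
python3 - <<'E'
from h import *
s,im=shot('wrist','w11');np.save('w11.npy',tool(s));print(s['clock'],s['position'])
q=proj('wrist',np.array([.592,-.327,.014]),tool(s));print(q)
cv2.imwrite('pics/w11c.png',cv2.resize(im[140:240,220:340],None,fx=5,fy=5,interpolation=2))
E
```

```text
24.25 [ 0.59132048 -0.32648122  0.19517022]
[279.59530097 187.28134442]
```

View pics/w11c.png

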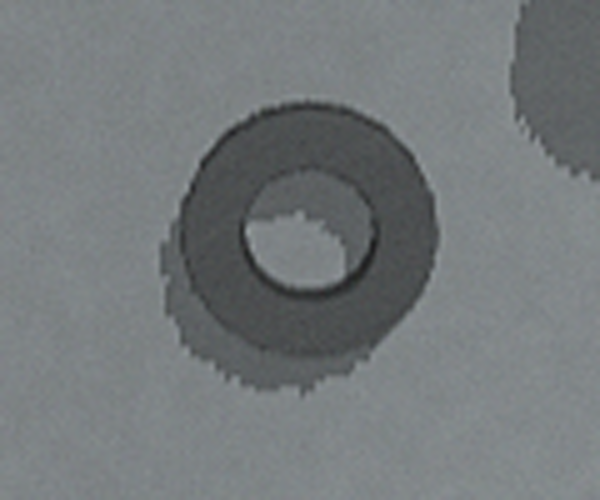

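```bash
python3 - <<'E'
from h import *
T=np.load('w11.npy');uv=(281.9,186)
p=onz('wrist',uv,.014,T);print(p,tri(ray('wrist',uv,T),ray('scene',(183,171))))
a,b=onz('wrist',(256.4,186),.014,T),onz('wrist',(307.4,186),.014,T);print(np.linalg.norm(a-b))
plan(p[0],p[1],.0,-12.7,1)
E
```

```text
[ 0.594835   -0.32613638  0.014     ] (array([ 0.59494938, -0.32630555,  0.01357802]), [np.float64(0.00015159203536627163), np.float64(0.00015159203536613155)])
0.05699951499732564
clock 24.3 from [ 0.5915 -0.3258  0.1958] yaw -12.66 j [-0.5   0.52  0.32  1.38  0.    1.29] len 195.8 spin/row 0.001
3.3 -0.4 195.8 0.001 1
```

Request:
move_arm:
  deltas: "3 -1.5 20 0 1; 0 0 35 0 1; 0 0 40 0 1; 0 0 40 0 0.85; 0 0 30 0 0.85; 0 0 15 0 0.85; 0 0 8 0 0.85; 0 0 2 0 0.85; 0 0 0 0 0.85; 0 0 0 0 0.85"

```text
clock: 25.3
position: [0.5961, -0.3259, 0.0086]
orientation: [[0.976, -0.219, 0.002], [-0.219, -0.976, -0.001], [0.002, 0.0, -1.0]]
ft_force: [0.1, 0.0, -0.2]
width: 0.851
```

Request:
move_arm:
  deltas: "-1 0 3 0 0.85; 0 0 2.5 0 0.85; 0 0 1.5 0 0.85; 0 0 0 0 0.85; 0 0 0 0 0.85"

```text
clock: 25.8
position: [0.5944, -0.3256, 0.0002]
orientation: [[0.976, -0.219, -0.0], [-0.219, -0.976, 0.0], [-0.0, -0.0, -1.0]]
ft_force: [-0.8, -0.5, 0.3]
width: 0.849
```

Request:
move_arm:
  deltas: "0 0 -0.5 0 0; 0 0 0 0 0; 0 0 0 0 0; 0 0 0 0 0; 0 0 0 0 0; 0 0 0 0 0; 0 0 0 0 0; 0 0 0 0 0"

```text
clock: 26.6
position: [0.5943, -0.3257, 0.0017]
orientation: [[0.976, -0.219, 0.0], [-0.219, -0.976, -0.0], [0.0, 0.0, -1.0]]
ft_force: [-1.9, 0.7, 7.3]
width: 0.649
```

Request:
move_arm:
  deltas: "0 0 -5 0 0; 0 0 -15 0 0; 0 0 -30 0 0; 0 0 -40 0 0; 0 0 -40 0 0; 0 0 -40 0 0; 0 0 0 0 0; 0 0 0 0 0"

```text
clock: 27.4
position: [0.5948, -0.3258, 0.1716]
orientation: [[0.976, -0.219, 0.002], [-0.219, -0.976, -0.001], [0.002, 0.0, -1.0]]
ft_force: [-0.4, -0.2, -2.7]
width: 0.65
```

```bash
python3 - <<'E'
from h import *
s,im=shot('wrist','w12');np.save('w12.npy',tool(s));print(s['clock'],s['position'],s['width'])
plan(.5507,.0236,.17,-12.7,9,0)
E
```

```text
27.4 [ 0.59477995 -0.32583708  0.17157446] 0.6498462689164279
clock 27.45 from [ 0.5941 -0.3254  0.1701] yaw -12.66 j [-0.5   0.53  0.28  1.32  0.    1.29] len 39.1 spin/row 0.0
-13.2 -36.8 0.0 0.000 0; -13.2 -36.8 0.0 0.000 0; -13.2 -36.8 0.0 0.000 0; -13.2 -36.8 0.0 0.000 0; -13.2 -36.8 0.0 0.000 0; -13.2 -36.8 0.0 0.000 0; -13.2 -36.8 0.0 0.000 0; -13.2 -36.8 0.0 0.000 0; -13.2 -36.8 0.0 0.000 0
```

View pics/w12.png

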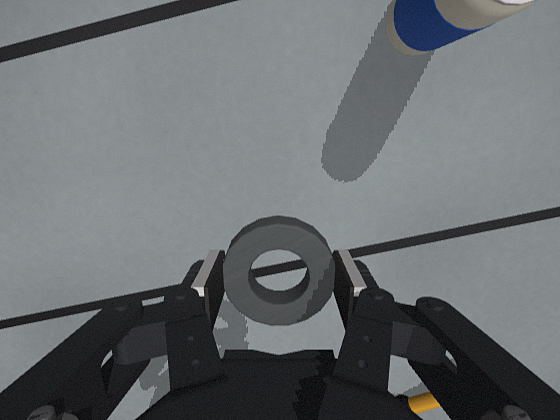

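```bash
python3 - <<'E'
from h import *
I=np.eye(4);im=cv2.imread('pics/w12.png')
cv2.imwrite('pics/w12c.png',cv2.resize(im[200:340,205:350],None,fx=4,fy=4,interpolation=2))
for v in (224,227,325): print(v,onz('wrist',(278.5,v),-.0125,I)[1])
E
```

```text
224 -0.02665225185282697
227 -0.02515401627521567
325 0.029509569657058907
```

View pics/w12c.png

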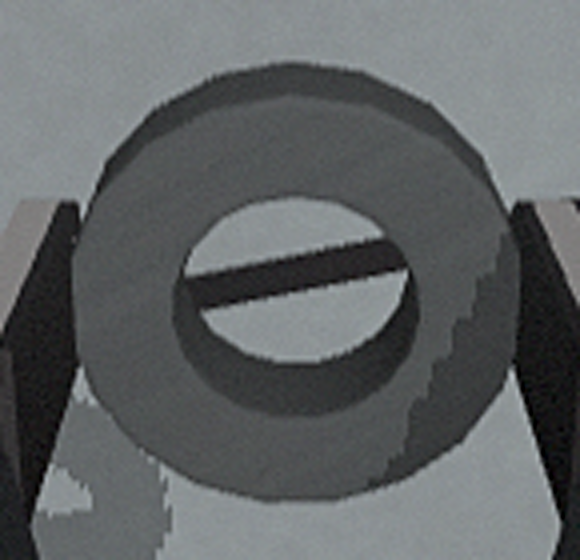

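Request:
move_arm:
  deltas: "-6 -18 0 0 0; -13 -37 0 0 0; -13 -37 0 0 0; -13 -37 0 0 0; -13 -37 0 0 0; -13 -37 0 0 0; -13 -37 0 0 0; -14 -37 0 0 0; -13 -36 0 0 0; -7 -18 0 0 0; 0 0 0 0 0; 0 0 0 0 0"

```text
clock: 28.65
position: [0.551, 0.0234, 0.1694]
orientation: [[0.976, -0.218, -0.002], [-0.218, -0.976, -0.0], [-0.002, 0.001, -1.0]]
ft_force: [-0.4, -1.0, -1.3]
width: 0.646
```

```bash
python3 - <<'E'
from h import *
plan(.5507,.0238,.07,-12.7,1,0)
E
```

```text
clock 28.65 from [0.551  0.0234 0.1694] yaw -12.59 j [ 0.04  0.31 -0.07  1.19 -0.    1.83] len 99.4 spin/row 0.002
-0.4 -0.3 99.4 0.002 0
```

Request:
move_arm:
  deltas: "0 -1.5 15 0 0; 0 0 30 0 0; 0 0 30 0 0; 0 0 15 0 0; 0 0 6 0 0; 0 0 0 0 0; 0 0 0 0 0; 0 0 0 0 0"

```text
clock: 29.45
position: [0.5529, 0.0244, 0.0758]
orientation: [[0.976, -0.22, 0.002], [-0.22, -0.976, 0.0], [0.002, -0.0, -1.0]]
ft_force: [-0.6, 0.6, -2.2]
width: 0.646
```

Request:
move_arm:
  deltas: "-1 -0.5 5 0 0; 0 0 4 0 0; 0 0 2 0 0; 0 0 0 0 0; 0 0 0 0 0; 0 0 0 0 0"

```text
clock: 30.05
position: [0.5513, 0.0254, 0.0639]
orientation: [[0.976, -0.219, 0.0], [-0.219, -0.976, 0.0], [0.0, -0.0, -1.0]]
ft_force: [-0.4, 0.1, -2.5]
width: 0.649
```

Request:
move_arm:
  deltas: "0 0 1 0 0; 0 0 1 0 0; 0 0 0 0 0; 0 0 0 0 0"

```text
clock: 30.45
position: [0.5514, 0.0254, 0.0619]
orientation: [[0.976, -0.219, 0.0], [-0.219, -0.976, 0.0], [0.0, -0.0, -1.0]]
ft_force: [-0.2, -0.3, 0.2]
width: 0.643
```

Request:
move_arm:
  deltas: "0 0 0.5 0 0; 0 0 0 0 0; 0 0 0 0 0.75; 0 0 0 0 1; 0 0 0 0 1; 0 0 0 0 1; 0 0 0 0 1; 0 0 0 0 1; 0 0 -20 0 1; 0 0 -40 0 1; 0 0 -40 0 1; 0 0 -30 0 1"

```text
clock: 31.65
position: [0.5516, 0.0254, 0.1937]
orientation: [[0.976, -0.219, 0.002], [-0.219, -0.976, 0.0], [0.002, -0.001, -1.0]]
ft_force: [0.6, 0.3, -0.1]
width: 1.003
```

Request:
move_arm:
  deltas: "0 20 -30 0 1; 0 30 0 0 1; 0 10 0 0 1; 0 0 0 0 1; 0 0 0 0 1; 0 0 0 0 1"

```text
clock: 32.25
position: [0.5381, -0.0324, 0.2208]
orientation: [[0.976, -0.219, -0.001], [-0.219, -0.976, 0.0], [-0.001, -0.0, -1.0]]
ft_force: [0.3, -0.0, 0.0]
width: 0.999
```

```bash
python3 - <<'E'
from h import *
s,im=shot('wrist','w13');np.save('w13.npy',tool(s));print(s['clock'],s['position'],s['ft_force'])
_,b=shot('scene','s13')
cv2.imwrite('pics/w13c.png',np.hstack([cv2.resize(im[0:230,210:350],(365,600),interpolation=2),cv2.resize(b[180:300,230:360],(430,600),interpolation=2)]))
E
```

```text
32.25 [ 0.53808765 -0.03243878  0.22075258] [ 0.27391629 -0.03272835  0.04945286]
```

View pics/w13c.png

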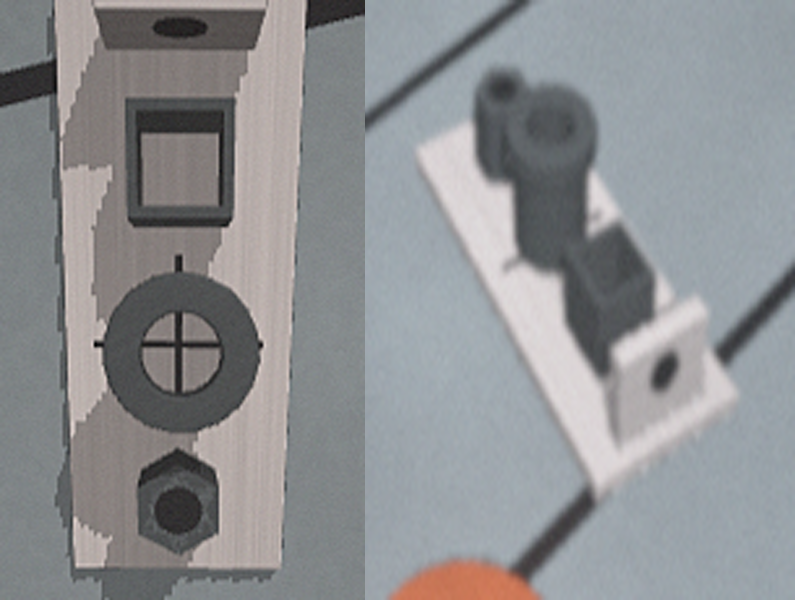

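```bash
python3 - <<'E'
from h import *
T=np.load('w13.npy')
C=np.array([.5507,.0236]);x=np.array([-.2198,-.9755]);y=np.array([.9755,-.2198])
for n,uv,z in(('fl',(182.5,351.5),.074),('cross',(178.5,344.5),.01),('nut',(178.5,510),.05),('tube',(180,152.5),.05)):
    p=onz('wrist',(uv[0]/2.607+210,uv[1]/2.609),z,T)[:2];print(n,p,(p-C)@x*1000+15,(p-C)@y*1000)
E
```

```text
fl [0.55232599 0.02440187] 13.860387694126352 1.409904190579276
cross [0.55072612 0.02425412] 14.356166988993625 -0.11829807737637324
nut [ 0.53642219 -0.03955403] 79.7450187837695 -0.046746339170536284
tube [0.5667581  0.09283097] -56.06438388028059 0.44771099682569504
```

All four measurements are within tolerance, and the arm is clear of everything. I'm handing in the job.

```bash
python3 -c "
from cell import *
print(sign_off(), read_state()['clock'])"
```

```text
the job is handed in; nothing more can be done
the job is handed in; nothing more can be done
```

The post foot is laid out in the order asked: pipe on the cross, then the tube, then the nut, then the flange on the pipe. I let go of everything, backed the arm off, and handed the job in at about 32 s of the 109 s allowed.

The table gives positions in the plate frame from wrist views, with the target in brackets. The flange, nut and tube rows come from the last view before handing in. The pipe's was taken just before the flange went on, since the flange then hid it.

| Part | Lengthwise (mm) | Off the centre line (mm) |
|---|---|---|
| Pipe | 14.3 (+15) | 0.0 |
| Square tube | -56 (-54) | 0.4 |
| Hex nut | 79.7 (+79.5) | 0.0 |
| Flange | 13.9 (on the pipe) | 1.4 |

- **Flange centring:** by these readings it sits about 1.5 mm off the pipe's centre, against 9 mm allowed.
- **Upright and square:** in the last scene and wrist pictures everything stands upright, the tube is square to the plate, and the flange lies flat. I judged these by eye.
- **Left alone:** I never went near the slim pipe, spray can, discs or blue nuts. I did not re-measure their positions at the end.
- **Disagreements:** the fixed top camera put the cross 3–4 mm from where the wrist camera did, and its crossing with the wrist view gave poor heights (-21 mm for the plate top, 15 mm for the tube top). I relied on the wrist camera, whose plate width, cross-to-end distance and part sizes agreed with the text to within about 3 mm. The two tube readings (-54.3 and -56.1) and the two cross readings differ by 1–2 mm.

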